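# Line up the case-press dies by size

## Robot

A 6-joint arm with a two-finger parallel gripper is mounted at the origin on the work surface. World frame = base frame: x ahead of the robot, y to its left, z up, the work surface at z = 0. Lengths are in m, angles in rad, forces in N, time in s.
With the tool pointing down it reaches from about 0.25 to 0.725 m from the base axis. Payload 4 kg.
Tool frame: the origin (TCP) lies midway between the tips of the shut fingers; the grasp point (between the pads) lies bot.tcp_to_grasp behind it (bot.tcp_to_grasp is the distance from the TCP to the grasp point, in m); z points along the fingers, y is the line along which they close (so a half turn about z gives the same grasp; the last joint's range is limited). The gripper opens to 85 mm and grips with 20 to 120 N. Pads are 22 mm wide; open, the fingers measure 114 mm over their backs; the gripper's body (76 mm by 85 mm) begins 54 mm behind the grasp point. The pads swing forward as they close: fully open they stand 13 mm farther back than shut.
Start: joints at [-1.138, 0.241, 0.005, 1.335, 0, 1.571], TCP at [0.21, -0.454, 0.231] pointing down, gripper open.
Joint ranges: [-2.72, 2.72], [-1.05, 1.87], [-1.09, 1.28], [-1.99, 2.15], [-1.42, 1.44], [-3.14, 3.14]. Speed limits (rad/s): [2.79, 2.79, 3.14, 3.14, 3.14, 3.14].

## Interface

Orientations are given as a unit quaternion [x, y, z, w].
In Python, from workcell import readout, camera, bot gives the robot as it stands. The module is installed in compiled form; this text tells all that it offers.
- The arm moves only by the tool jog_arm, never from a script. Its argument "motion" is a list of rows, each an object of numbers: "x", "y", "z": the shift along the tool's x, y, z in mm; "spin": the turn about the tool's z in degrees; "fingers": the closure, from -1 (fully open) to 1 (shut). A call has 1 to 8 rows; each row is the pose to reach, as a shift and turn from the pose commanded when the call began, along the tool's axes at that moment; what a row does not reach only later rows make up. A row lasts 1/8 s, in which the tool goes at most 62.5 mm and 10.7 degrees, less where a joint would pass 70% of its speed; a pose out of reach is approached as far as the arm can. A call with a gripper value outside its range is refused whole. The fingers move at their own pace and stop on an object; the grip force is fixed at half the most. Time passes only in rows, so rows that repeat a pose let the fingers close. It gives the time, the measured TCP pose, the force, the opening and the grip force at its end, in the units of the state.
- readout.get_obs(): the state, without advancing time (a new reading comes with each control period).
- camera(name): name is "scene" or "side" or "wrist"; returns a dict with "pixels" (420x560x3 uint8, red, green, blue), "K" (3x3 intrinsics, pixels), "dist" ([k1, k2, p1, p2, k3] as OpenCV has them; the pictures are not rectified), "rvec" (rotation vector, rad) and "tvec" (3), from world to camera coordinates, as OpenCV has them. Camera axes: x right, y down, z forward; pixel columns grow to the right and rows downward; lengths in m; the calibration is good to about 2 mm. A picture is of the moment at which its call begins. There is no depth.
- bot.job_done(): hands the job in; it is judged then, once.
The state is a dict: "clock": time; "joint_pos": joint angles; "joint_vel": joint speeds; "tau": joint torques, N m; "eef_pos": TCP position; "tool_rot": TCP orientation; "ft_force": force on the tool from outside, world axes, zero at the start; "ft_torque": the same for the moment, N m; "grip_width": finger opening in m; "grasp_force": force on a finger pad.
Only numpy, scipy, OpenCV 4.12 (cv2) and the standard library are available. Lean on these libraries where they do the work, as an engineer would, in place of code of your own. Each camera call takes 0.05 s, during which the arm holds its last target. There are 200 camera calls.

## Task

Tidy the watchmaker's four black case-press dies: stand them in a row on the four cork pads of the wooden tray, one upright in the middle of each pad, in order of diameter, with the smallest at the end next to the grey bench micrometer and the largest at the far end. Let go of them all, and leave the glass jar at the other end of the tray undisturbed.

Things in the scene. Friction and masses are not known exactly. Their poses are not given: they have to be found in the camera images.
- die_26_center (a point): the smallest of four watch-case press dies: a loose upright black plastic disc, 26 mm across and 24 mm high, with a shallow recess and a small brass bush in its top. The point is its centre, 12 mm above its underside; z is its upright axis. It starts standing on the table (z = 0), recess up; being round, it can be gripped across any diameter.
- die_36_center (a point): the second smallest of four watch-case press dies: a loose upright black plastic disc, 36 mm across and 24 mm high, with a shallow recess and a small brass bush in its top. The point is its centre, 12 mm above its underside; z is its upright axis. It starts standing on the table (z = 0), recess up; being round, it can be gripped across any diameter.
- die_46_center (a point): the second largest of four watch-case press dies: a loose upright black plastic disc, 46 mm across and 24 mm high, with a shallow recess and a small brass bush in its top. The point is its centre, 12 mm above its underside; z is its upright axis. It starts standing on the table (z = 0), recess up; being round, it can be gripped across any diameter.
- die_56_center (a point): the largest of four watch-case press dies: a loose upright black plastic disc, 56 mm across and 24 mm high, with a shallow recess and a small brass bush in its top. The point is its centre, 12 mm above its underside; z is its upright axis. It starts standing on the table (z = 0), recess up; being round, it can be gripped across any diameter.
- pad_a: cork pad 1 of four alike, fixed in a straight row (a, b, c, d, 82 mm apart, along +y of each) on a low fixed wooden tray: a disc 64 mm across, 2 mm thick. Origin: centre of its underside, 8 mm above the table; a die on it stands 10 mm above the table. The tray is 350 mm along the row, 115 mm across, centred on the row; lips 8 mm wide, 14 mm high above the table.
- pad_b: cork pad 2 of four alike, fixed in a straight row (a, b, c, d, 82 mm apart, along +y of each) on a low fixed wooden tray: a disc 64 mm across, 2 mm thick. Origin: centre of its underside, 8 mm above the table; a die on it stands 10 mm above the table. The tray is 350 mm along the row, 115 mm across, centred on the row; lips 8 mm wide, 14 mm high above the table.
- pad_c: cork pad 3 of four alike, fixed in a straight row (a, b, c, d, 82 mm apart, along +y of each) on a low fixed wooden tray: a disc 64 mm across, 2 mm thick. Origin: centre of its underside, 8 mm above the table; a die on it stands 10 mm above the table. The tray is 350 mm along the row, 115 mm across, centred on the row; lips 8 mm wide, 14 mm high above the table.
- pad_d: cork pad 4 of four alike, fixed in a straight row (a, b, c, d, 82 mm apart, along +y of each) on a low fixed wooden tray: a disc 64 mm across, 2 mm thick. Origin: centre of its underside, 8 mm above the table; a die on it stands 10 mm above the table. The tray is 350 mm along the row, 115 mm across, centred on the row; lips 8 mm wide, 14 mm high above the table.
- gauge: bench micrometer: a heavy fixed grey C-frame stand with a steel spindle, 90 x 60 mm at its foot and 154 mm high, on the table beyond one end of the row of pads, 260 mm from the row's middle (so about 137 mm from the nearest pad). It may stand at either end (by pad a or by pad d). Origin: centre of its foot on the table; the column is on its +x side.
- jar: bystander: a small clear glass jar with a steel lid, 50 mm across and 60 mm high, loose on the table beyond the other end of the row, 260 mm from the row's middle. Origin: centre of its underside. To be left alone.
There are look-alikes about, which are no part of the job. Leave any orange look-alike of the part that bears die_36_center alone. What is shaped like the part that bears die_26_center but green or purple is not meant.

How it is judged:
By the outcome, as a careful person would: the job done as asked, in the order asked, and still so for the second after the job is handed in, with the robot touching nothing.
It also fails if it takes over 102 s, if anything falls off the work surface, if the arm or the gripper's body presses on something with over 40 N, if the wrist force passes 120 N, or if a joint passes its speed limit or range.

## Working session

There is one attempt and no reset: what is moved stays moved. The work goes in short steps, Python scripts to look and compute and a tool call to move; the robot and the scene stay as the last step left them, time stands still between calls to the robot, and variables do not carry over. Pictures are saved under pics/ and viewed, at most 14 in all, crops included, and the job is handed in when it is done.

Besides the shell and the picture viewer there is one more tool, called as name(argument=value, ...), one argument or row to a line, values as JSON. jog_arm: Moves the arm, as the interface text tells. Its arguments: {"type":"object","properties":{"motion":{"type":"array"}},"required":["motion"]}

```bash
mkdir -p pics; cat > h.py <<'E'
import numpy as np, cv2
from workcell import readout, camera, bot
def ray(c,uv,z):
    uv=np.array(uv,float).reshape(-1,1,2)
    n=cv2.undistortPoints(uv,np.array(c["K"]),np.array(c["dist"])).reshape(-1,2)
    R=cv2.Rodrigues(np.array(c["rvec"],float))[0];t=np.array(c["tvec"],float).ravel()
    o=-R.T@t; d=np.c_[n,np.ones(len(n))]@R
    return o+d*((z-o[2])/d[:,2])[:,None]
def save(c,name,crop=None,s=1):
    im=c["pixels"][:,:,::-1]
    if crop: a,b,w,h=crop; im=im[b:b+h,a:a+w]
    if s!=1: im=cv2.resize(im,None,fx=s,fy=s,interpolation=cv2.INTER_CUBIC)
    cv2.imwrite("pics/"+name+".png",im)
E
python3 - <<'E'
from h import *
import pickle
for n in("scene","side"):
    c=camera(n);save(c,n+"0",s=1.4);pickle.dump(c,open(n+".pkl","wb"))
    R=cv2.Rodrigues(np.array(c["rvec"],float))[0];print(n,-R.T@np.ravel(c["tvec"]))
print(readout.get_obs(),bot.tcp_to_grasp)
E
```

```text
scene [ 0.98785712 -0.64018808  0.75853501]
side [0.16803025 0.60085773 0.82189371]
{'clock': 0.1, 'joint_pos': array([-1.13801462e+00,  2.41346944e-01,  3.85297212e-03,  1.33519636e+00,
       -3.09804162e-05,  1.57079838e+00]), 'joint_vel': array([-0.00145374, -0.00177152,  0.0030159 , -0.0008308 , -0.00122013,
        0.00164047]), 'tau': array([-2.64285500e-04, -3.73137403e+01,  2.53009719e+01,  1.08469545e-02,
       -4.40890085e-05, -2.56181423e-06]), 'eef_pos': array([ 0.20945238, -0.45339027,  0.23049505]), 'tool_rot': array([ 9.76678493e-01,  2.14704969e-01, -2.18457340e-04, -9.21592372e-04]), 'ft_force': array([ 0.09075423,  0.06954288, -0.30476613]), 'ft_torque': array([0.00531714, 0.0155029 , 0.01968738]), 'grasp_force': 0.0, 'grip_width': 0.08530653915002648} 0.0187
```

View pics/scene0.png

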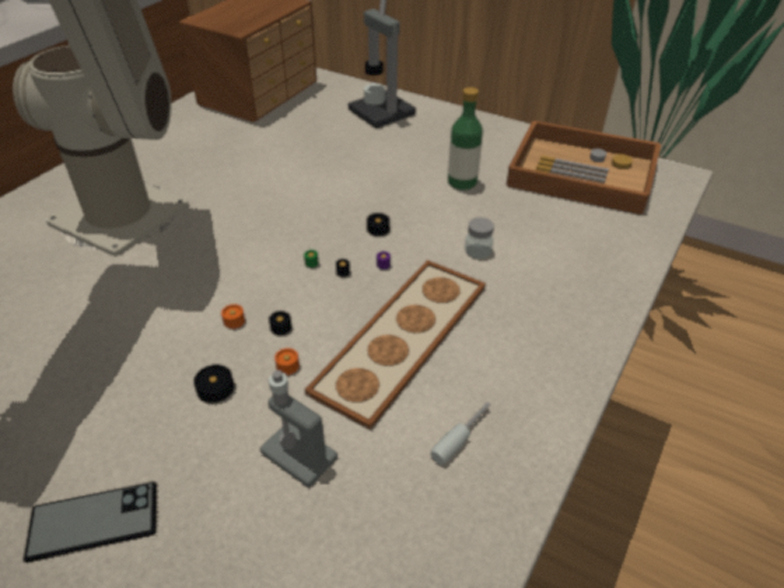

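View pics/side0.png

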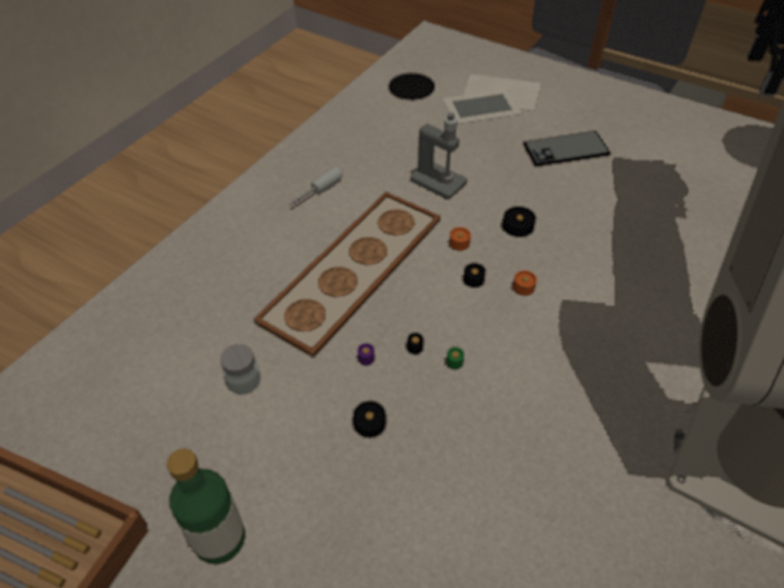

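Scene (1.4x pixels): the black dies are at (213,382), (280,322), (343,267) and (378,223). The look-alikes, which I'll leave alone, are orange at (233,316) and (287,361), green at (311,258) and purple at (383,260). The micrometer (298,450) is at the near end of the tray and the jar (480,238) at the far end. Next I'll triangulate positions and check the diameters.

```bash
python3 - <<'E'
from h import *
import pickle
C={n:pickle.load(open(n+".pkl","rb")) for n in("scene","side")}
def tri(a,b):
    # least-squares from two rays
    A=[];B=[]
    for n,p in(("scene",a),("side",b)):
        c=C[n];P=ray(c,np.array(p)/1.4,0.)[0];Q=ray(c,np.array(p)/1.4,0.1)[0]
        d=(Q-P)/np.linalg.norm(Q-P);M=np.eye(3)-np.outer(d,d);A.append(M);B.append(M@P)
    return np.linalg.lstsq(np.vstack(A),np.hstack(B),rcond=None)[0]
D={"A":((213,380),(520,217)),"B":((280,319),(475,271)),"C":((343,262),(415,338)),"D":((378,218),(369,415)),
"or1":((233,312),(525,277)),"or2":((287,356),(460,233)),"gr":((311,254),(455,352)),"pu":((383,256),(366,349)),
"pad_near":((357,385),(396,222)),"pad2":((388,350),(368,250)),"pad3":((415,319),(338,281)),"pad_far":((441,290),(305,315)),"gauge foot":((298,455),(439,181)),"jarlid":((481,228),(238,356))}
for k,v in D.items():
    z=.01 if "pad" in k else 0.021
    print(k,tri(*v).round(3),ray(C["scene"],np.array(v[0])/1.4,z)[0].round(3)[:2],ray(C["side"],np.array(v[1])/1.4,z)[0].round(3)[:2])
for n in C:  # widths of dark blobs
    c=C[n];hsv=cv2.cvtColor(c["pixels"],cv2.COLOR_RGB2HSV);m=(hsv[...,2]<45).astype(np.uint8)
    k,l,s,ce=cv2.connectedComponentsWithStats(m)
    for st,q in zip(s[1:],ce[1:]):
        if 40<st[4]<900:
            y=q[1];xs=ray(c,[[st[0],y],[st[0]+st[2],y]],.012);print(n,(q*1.4).round(),st[2:5],np.linalg.norm(xs[0]-xs[1]).round(4))
E
```

```text
A [ 0.453 -0.235  0.02 ] [ 0.454 -0.235] [ 0.453 -0.234]
B [ 0.459 -0.085  0.021] [ 0.46  -0.085] [ 0.459 -0.085]
C [0.469 0.08  0.025] [0.467 0.084] [0.47  0.078]
D [0.455 0.221 0.025] [0.452 0.225] [0.456 0.219]
or1 [ 0.387 -0.113  0.023] [ 0.386 -0.111] [ 0.387 -0.115]
or2 [ 0.519 -0.145  0.024] [ 0.518 -0.143] [ 0.52  -0.147]
gr [0.409 0.07  0.024] [0.407 0.073] [0.409 0.069]
pu [0.519 0.132 0.022] [0.518 0.134] [0.52  0.132]
pad_near [ 0.631 -0.126  0.008] [ 0.632 -0.128] [ 0.63  -0.124]
pad2 [ 0.635 -0.044  0.009] [ 0.635 -0.045] [ 0.634 -0.043]
pad3 [0.637 0.037 0.008] [0.638 0.035] [0.636 0.039]
pad_far [0.64  0.12  0.008] [0.641 0.118] [0.638 0.121]
gauge foot [ 0.626 -0.264  0.001] [ 0.635 -0.274] [ 0.615 -0.243]
jarlid [0.647 0.253 0.054] [0.631 0.296] [0.667 0.238]
scene [658.  11.] [ 13  21 115] 0.0533
scene [715.  16.] [ 22  31 186] 0.0874
scene [753.  17.] [ 35  30 343] 0.1367
scene [374.  68.] [13 10 97] 0.0479
scene [156. 101.] [ 16  41 502] 0.0543
scene [384. 116.] [ 46  16 188] 0.151
scene [ 93. 149.] [ 50  13 167] 0.1518
scene [378. 225.] [ 15  15 178] 0.0395
scene [343. 270.] [ 9 10 60] 0.0219
scene [280. 324.] [ 15  16 168] 0.0334
scene [214. 384.] [ 28  27 543] 0.057
scene [101. 538.] [ 94  56 374] 0.1557
scene [130. 500.] [ 12  18 109] 0.0208
side [640.  74.] [ 54  23 307] 0.1534
side [411.  86.] [ 32  18 449] 0.0929
side [426. 156.] [ 14  28 188] 0.0365
side [557. 157.] [ 60  16 184] 0.153
side [518. 221.] [ 23  21 370] 0.0541
side [474. 275.] [ 15  17 184] 0.0331
side [414. 344.] [ 11  15 111] 0.0224
side [369. 419.] [ 23  25 441] 0.0431
side [678. 438.] [ 7 13 54] 0.0124
side [207. 518.] [ 36  28 133] 0.0606
side [226. 554.] [29 19 72] 0.0471
```

The widths settle the sizes: 56 is at (213,382), 36 at (280,322), 26 at (343,267) and 46 at (378,223). The micrometer is at the −y end, so the 26 goes on the near pad and the 56 on the far one. I'll move above the 26 first and turn so the fingers close along the row.

jog_arm(
  motion=[
    {"x": 34, "y": -28, "z": 5, "spin": -10},
    {"x": 69, "y": -56, "z": 10, "spin": -20},
    {"x": 103, "y": -84, "z": 15, "spin": -30},
    {"x": 138, "y": -112, "z": 20, "spin": -40},
    {"x": 172, "y": -140, "z": 25, "spin": -50},
    {"x": 207, "y": -169, "z": 30, "spin": -60},
    {"x": 241, "y": -197, "z": 35, "spin": -70},
    {"x": 276, "y": -225, "z": 40, "spin": -80},
  ],
)

```text
validation failed for argument at $.mo...
```

```bash
cat >> h.py <<'E'
from scipy.spatial.transform import Rotation as Ro
PHI=88.
def go(xyz,phi=PHI):
    o=readout.get_obs();R=Ro.from_quat(o["tool_rot"]).as_matrix()
    d=R.T@(np.array(xyz)-o["eef_pos"]);cur=np.degrees(np.arctan2(R[1,1],R[0,1]))
    s=-((phi-cur+180)%360-180)
    print("t",o["clock"],"at",o["eef_pos"].round(4),"phi",cur.round(1),"tool shift mm",(d*1000).round(1),"spin",round(s,1),"j6",o["joint_pos"][5].round(2),"w",o["grip_width"].round(4))
E
python3 -c "
from h import *
go([.469,.08,.15])"
```

```text
Traceback (most recent call last):
  File "h.py", line 20, in go
    print("t",o["clock"],"at",o["eef_pos"].round(4),"phi",cur.round(1),"tool shift mm",(d*1000).round(1),"spin",round(s,1),"j6",o["joint_pos"][5].round(2),"w",o["grip_width"].round(4))
                                                                                                                                                               ^^^^^^^^^^^^^^^^^^^^^
AttributeError: 'float' object has no attribute 'round'
```

jog_arm(
  motion=[
    {"x": 34, "y": -28, "z": 5, "spin": -10, "fingers": -1},
    {"x": 69, "y": -56, "z": 10, "spin": -20, "fingers": -1},
    {"x": 103, "y": -84, "z": 15, "spin": -30, "fingers": -1},
    {"x": 138, "y": -112, "z": 20, "spin": -40, "fingers": -1},
    {"x": 172, "y": -140, "z": 25, "spin": -50, "fingers": -1},
    {"x": 207, "y": -169, "z": 30, "spin": -60, "fingers": -1},
    {"x": 241, "y": -197, "z": 35, "spin": -70, "fingers": -1},
    {"x": 276, "y": -225, "z": 40, "spin": -80, "fingers": -1},
  ],
)

```text
clock: 1.1
eef_pos: [0.366, -0.1325, 0.1909]
tool_rot: [0.608, 0.794, -0.0, -0.0]
ft_force: [-0.2, -0.2, 0.5]
grip_width: 0.0856
grasp_force: 0.0
```

```bash
sed -i 's/o\["grip_width"\].round(4)/round(float(o["grip_width"]),4)/' h.py
python3 -c "
from h import *
go([.469,.08,.15])"
```

```text
t 1.1 at [ 0.366  -0.1325  0.1909] phi 15.1 tool shift mm [178.2 154.8  40.9] spin -72.9 j6 0.96 w 0.0856
```

jog_arm(
  motion=[
    {"x": 24, "y": 21, "z": 5, "spin": -10, "fingers": -1},
    {"x": 48, "y": 42, "z": 10, "spin": -20, "fingers": -1},
    {"x": 72, "y": 63, "z": 15, "spin": -30, "fingers": -1},
    {"x": 96, "y": 84, "z": 20, "spin": -40, "fingers": -1},
    {"x": 120, "y": 105, "z": 26, "spin": -50, "fingers": -1},
    {"x": 144, "y": 126, "z": 32, "spin": -60, "fingers": -1},
    {"x": 168, "y": 146, "z": 38, "spin": -70, "fingers": -1},
    {"x": 178, "y": 155, "z": 41, "spin": -73, "fingers": -1},
  ],
)

```text
clock: 2.1
eef_pos: [0.4703, 0.0789, 0.1495]
tool_rot: [0.018, 1.0, -0.0, -0.001]
ft_force: [0.3, -0.1, 0.2]
grip_width: 0.085
grasp_force: 0.0
```

```bash

python3 -c "
from h import *
c=camera('wrist');save(c,'w1',s=1.4)
R=cv2.Rodrigues(np.array(c['rvec'],float))[0];print(-R.T@np.ravel(c['tvec']))
import pickle;pickle.dump(c,open('w1.pkl','wb'))
go([.469,.08,.05])"
```

```text
[0.38917928 0.08064813 0.29159948]
t 2.15 at [0.4708 0.0795 0.1494] phi 88.0 tool shift mm [ 1.7  0.3 99.4] spin -0.0 j6 0.2 w 0.0853
```

View pics/w1.png

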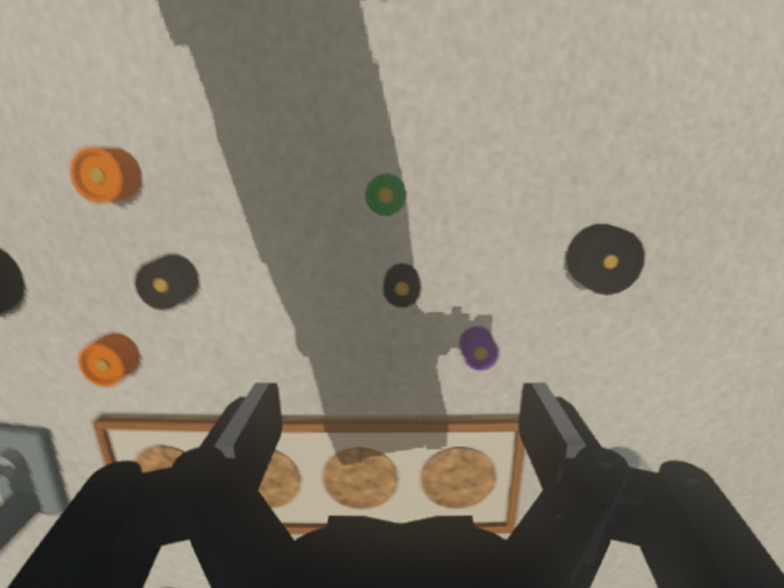

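The wrist view shows the black 26 bush at (402,289), between green (385,195) and purple (480,352). The black 36 is at (160,285), the 46 at (611,261), and the pads are along the bottom. The sizes match what I measured.

```bash

python3 -c "
from h import *
import pickle;c=pickle.load(open('w1.pkl','rb'))
print(ray(c,np.array([[402,289],[160,285],[611,261]])/1.4,.020).round(4))
print(ray(c,np.array([[360,478],[458,478]])/1.4,.010).round(4))"
```

```text
[[ 0.4715  0.0792  0.02  ]
 [ 0.4627 -0.0863  0.02  ]
 [ 0.4566  0.2195  0.02  ]]
[[0.637  0.0389 0.01  ]
 [0.64   0.1202 0.01  ]]
```

jog_arm(
  motion=[
    {"x": 0, "y": 0, "z": 40, "spin": 0, "fingers": -1},
    {"x": 0, "y": 0, "z": 85, "spin": 0, "fingers": -1},
    {"x": 0, "y": 0, "z": 120, "spin": 0, "fingers": -1},
    {"x": 0, "y": 0, "z": 138, "spin": 0, "fingers": -0.5},
    {"x": 0, "y": 0, "z": 144, "spin": 0, "fingers": -0.3},
    {"x": 0, "y": 0, "z": 144, "spin": 0, "fingers": 0},
    {"x": 0, "y": 0, "z": 144, "spin": 0, "fingers": 1},
    {"x": 0, "y": 0, "z": 144, "spin": 0, "fingers": 1},
  ],
)

```text
clock: 3.15
eef_pos: [0.4714, 0.0778, 0.0076]
tool_rot: [0.019, 1.0, 0.0, 0.001]
ft_force: [-0.5, 0.4, 4.9]
grip_width: 0.0235
grasp_force: 59.1
```

jog_arm(
  motion=[
    {"x": 0, "y": 0, "z": 0, "spin": 0, "fingers": 1},
    {"x": 0, "y": 0, "z": 0, "spin": 0, "fingers": 1},
    {"x": 0, "y": 0, "z": 0, "spin": 0, "fingers": 1},
  ],
)

```text
clock: 3.52
eef_pos: [0.4714, 0.0778, 0.0076]
tool_rot: [0.019, 1.0, -0.0, 0.001]
ft_force: [-0.9, -1.4, 6.6]
grip_width: 0.0237
grasp_force: 59.2
```

jog_arm(
  motion=[
    {"x": 0, "y": 0, "z": -30, "spin": 0, "fingers": 1},
    {"x": 0, "y": 0, "z": -65, "spin": 0, "fingers": 1},
    {"x": -25, "y": -30, "z": -75, "spin": 0, "fingers": 1},
    {"x": -60, "y": -72, "z": -75, "spin": 0, "fingers": 1},
    {"x": -95, "y": -113, "z": -75, "spin": 0, "fingers": 1},
    {"x": -130, "y": -154, "z": -75, "spin": 0, "fingers": 1},
    {"x": -157, "y": -187, "z": -75, "spin": 0, "fingers": 1},
    {"x": -167, "y": -198, "z": -75, "spin": 0, "fingers": 1},
  ],
)

```text
clock: 4.53
eef_pos: [0.6309, -0.129, 0.0812]
tool_rot: [0.021, 1.0, -0.0, 0.001]
ft_force: [-0.4, -0.1, -0.6]
grip_width: 0.0235
grasp_force: 59.0
```

```bash

python3 -c "
from h import *
c=camera('wrist');save(c,'w2',s=1.4)
import pickle;pickle.dump(c,open('w2.pkl','wb'))
go([.631,-.126,.018])"
```

```text
t 4.575 at [ 0.6315 -0.1296  0.0811] phi 87.6 tool shift mm [ 0.7  3.7 63.1] spin -0.4 j6 -0.16 w 0.024
```

View pics/w2.png

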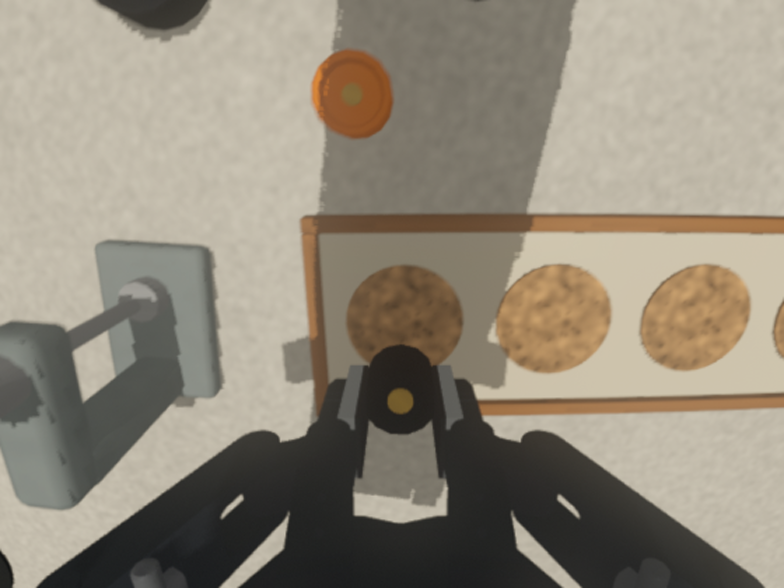

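The 26 is held, bush at (400,401), above pad a at about (405,318). Pad b is at (554,318) and pad c at (696,317).

```bash

python3 -c "
from h import *
import pickle;c=pickle.load(open('w2.pkl','rb'))
print(ray(c,np.array([[400,401]])/1.4,.0945).round(4))
print(ray(c,np.array([[405,318],[554,318],[696,317]])/1.4,.010).round(4))"
```

```text
[[ 0.6298 -0.13    0.0945]]
[[ 0.631  -0.1273  0.01  ]
 [ 0.6343 -0.0462  0.01  ]
 [ 0.6372  0.035   0.01  ]]
```

jog_arm(
  motion=[
    {"x": -1, "y": 3.5, "z": 20, "spin": 0, "fingers": 1},
    {"x": -1, "y": 3.5, "z": 45, "spin": 0, "fingers": 1},
    {"x": -1, "y": 3.5, "z": 58, "spin": 0, "fingers": 1},
    {"x": -1, "y": 3.5, "z": 63, "spin": 0, "fingers": 1},
    {"x": -1, "y": 3.5, "z": 63, "spin": 0, "fingers": 1},
    {"x": -1, "y": 3.5, "z": 63, "spin": 0, "fingers": 0.3},
    {"x": -1, "y": 3.5, "z": 63, "spin": 0, "fingers": -0.2},
    {"x": -1, "y": 3.5, "z": 63, "spin": 0, "fingers": -0.5},
  ],
)

```text
clock: 5.58
eef_pos: [0.631, -0.1231, 0.0187]
tool_rot: [0.019, 1.0, -0.0, 0.0]
ft_force: [0.4, -0.5, 0.8]
grip_width: 0.0633
grasp_force: 0.0
```

jog_arm(
  motion=[
    {"x": 0, "y": 0, "z": -20, "spin": 0, "fingers": -0.5},
    {"x": 0, "y": 0, "z": -50, "spin": 0, "fingers": -0.5},
    {"x": 30, "y": 0, "z": -75, "spin": 0, "fingers": -0.5},
    {"x": 60, "y": 0, "z": -80, "spin": 0, "fingers": -0.5},
    {"x": 60, "y": 0, "z": -80, "spin": 0, "fingers": -0.5},
    {"x": 60, "y": 0, "z": -80, "spin": 0, "fingers": -0.5},
  ],
)

```text
clock: 6.32
eef_pos: [0.5714, -0.1208, 0.0986]
tool_rot: [0.019, 1.0, -0.0, 0.001]
ft_force: [0.2, -0.4, 0.5]
grip_width: 0.0638
grasp_force: 0.0
```

```bash

python3 -c "
from h import *
c=camera('wrist');save(c,'w3',s=1.4)
import pickle;pickle.dump(c,open('w3.pkl','wb'))
go([.461,-.086,.08])"
```

```text
t 6.375 at [ 0.5715 -0.1208  0.0983] phi 87.8 tool shift mm [111.8  30.5  18.2] spin -0.2 j6 -0.17 w 0.064
```

View pics/w3.png

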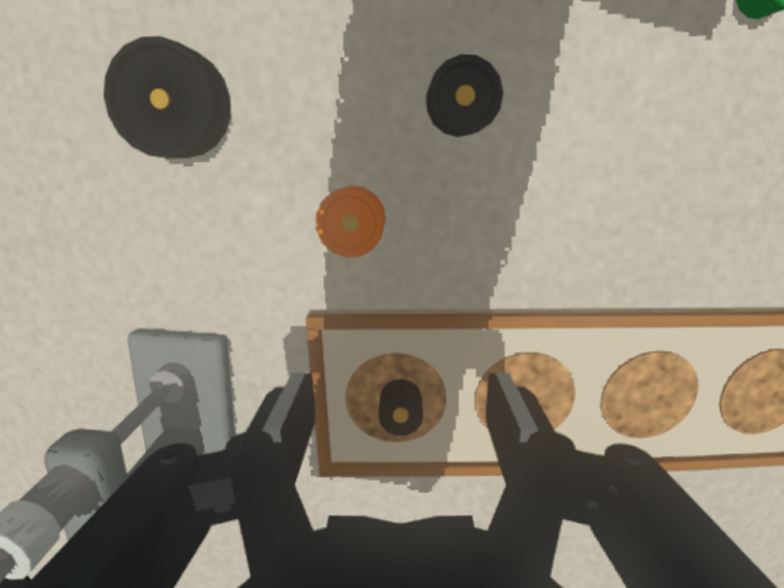

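The 26 stands on pad a with its bush at (401,415) and the pad centre at (396,397). I'll compute the offset and refine the 56 at (159,98) and the 36 at (465,95).

```bash

python3 -c "
from h import *
import pickle;c=pickle.load(open('w3.pkl','rb'))
print(ray(c,np.array([[401,415]])/1.4,.031).round(4))
print(ray(c,np.array([[396,397],[525,395],[650,393]])/1.4,.010).round(4))
print(ray(c,np.array([[159,98],[465,95]])/1.4,.020).round(4))
"
```

```text
[[ 0.6302 -0.1235  0.031 ]]
[[ 0.6309 -0.1266  0.01  ]
 [ 0.6329 -0.0454  0.01  ]
 [ 0.6357  0.0359  0.01  ]]
[[ 0.4549 -0.2356  0.02  ]
 [ 0.461  -0.0865  0.02  ]]
```

jog_arm(
  motion=[
    {"x": -40, "y": -3.5, "z": 10, "spin": 0, "fingers": -0.5},
    {"x": -60, "y": -3.5, "z": 25, "spin": 0, "fingers": -0.5},
    {"x": -60, "y": -3.5, "z": 50, "spin": 0, "fingers": -0.5},
    {"x": -60, "y": -3.5, "z": 75, "spin": 0, "fingers": -0.5},
    {"x": -60, "y": -3.5, "z": 79, "spin": 0, "fingers": -0.5},
    {"x": -60, "y": -3.5, "z": 79, "spin": 0, "fingers": -0.5},
    {"x": -60, "y": -3.5, "z": 79, "spin": 0, "fingers": -0.3},
  ],
)

```text
clock: 7.25
eef_pos: [0.6317, -0.1267, 0.0206]
tool_rot: [0.019, 1.0, -0.0, 0.001]
ft_force: [-0.0, -0.1, -0.3]
grip_width: 0.0556
grasp_force: 0.0
```

Good. I'll close to centre the die, release and lift.

jog_arm(
  motion=[
    {"x": 0, "y": 0, "z": 0, "spin": 0, "fingers": 0.2},
    {"x": 0, "y": 0, "z": 0, "spin": 0, "fingers": 0.6},
    {"x": 0, "y": 0, "z": 0, "spin": 0, "fingers": 0.6},
    {"x": 0, "y": 0, "z": 0, "spin": 0, "fingers": 0.6},
  ],
)

```text
clock: 7.75
eef_pos: [0.6314, -0.1267, 0.0206]
tool_rot: [0.019, 1.0, -0.0, 0.001]
ft_force: [-1.0, -0.5, 5.4]
grip_width: 0.0234
grasp_force: 59.2
```

jog_arm(
  motion=[
    {"x": 0, "y": 0, "z": 0, "spin": 0, "fingers": 0},
    {"x": 0, "y": 0, "z": 0, "spin": 0, "fingers": -0.5},
    {"x": 0, "y": 0, "z": -25, "spin": 0, "fingers": -0.5},
    {"x": 0, "y": 0, "z": -60, "spin": 0, "fingers": -0.5},
    {"x": 50, "y": 12, "z": -65, "spin": 0, "fingers": -0.5},
    {"x": 105, "y": 27, "z": -65, "spin": 0, "fingers": -0.5},
    {"x": 155, "y": 41, "z": -65, "spin": 0, "fingers": -0.5},
    {"x": 169, "y": 46, "z": -65, "spin": 0, "fingers": -0.5},
  ],
)

```text
clock: 8.75
eef_pos: [0.4592, -0.0731, 0.0836]
tool_rot: [0.019, 1.0, 0.0, -0.002]
ft_force: [0.6, -0.1, 0.1]
grip_width: 0.0639
grasp_force: 0.0
```

jog_arm(
  motion=[
    {"x": 0, "y": 0, "z": 0, "spin": 0, "fingers": -0.5},
    {"x": 0, "y": 0, "z": 0, "spin": 0, "fingers": -0.5},
  ],
)

```text
clock: 9.0
eef_pos: [0.4657, -0.0745, 0.0847]
tool_rot: [0.019, 1.0, -0.0, 0.001]
ft_force: [-0.1, -1.5, 0.1]
grip_width: 0.0639
grasp_force: 0.0
```

```bash

python3 -c "
from h import *
go([.461,-.0862,.010])"
```

```text
t 9.0 at [ 0.4657 -0.0745  0.0847] phi 87.8 tool shift mm [  4.4 -11.8  74.7] spin -0.2 j6 -0.12 w 0.0639
```

jog_arm(
  motion=[
    {"x": 4.5, "y": -12, "z": 15, "spin": 0, "fingers": -0.5},
    {"x": 4.5, "y": -12, "z": 45, "spin": 0, "fingers": -0.5},
    {"x": 4.5, "y": -12, "z": 70, "spin": 0, "fingers": -0.5},
    {"x": 4.5, "y": -12, "z": 75, "spin": 0, "fingers": -0.5},
    {"x": 4.5, "y": -12, "z": 75, "spin": 0, "fingers": -0.1},
    {"x": 4.5, "y": -12, "z": 75, "spin": 0, "fingers": 1},
    {"x": 4.5, "y": -12, "z": 75, "spin": 0, "fingers": 1},
    {"x": 4.5, "y": -12, "z": 75, "spin": 0, "fingers": 1},
  ],
)

```text
clock: 10.0
eef_pos: [0.4599, -0.0861, 0.0105]
tool_rot: [0.019, 1.0, -0.0, 0.002]
ft_force: [0.7, -0.5, 3.5]
grip_width: 0.0336
grasp_force: 59.9
```

```bash

python3 -c "
from h import *
go([.634,-.0447,.08])"
```

```text
t 10.0 at [ 0.4599 -0.0861  0.0105] phi 87.8 tool shift mm [-172.6   48.1  -69. ] spin -0.2 j6 -0.15 w 0.0336
```

jog_arm(
  motion=[
    {"x": 0, "y": 0, "z": -30, "spin": 0, "fingers": 1},
    {"x": 0, "y": 0, "z": -65, "spin": 0, "fingers": 1},
    {"x": -45, "y": 12, "z": -70, "spin": 0, "fingers": 1},
    {"x": -95, "y": 26, "z": -70, "spin": 0, "fingers": 1},
    {"x": -145, "y": 40, "z": -70, "spin": 0, "fingers": 1},
    {"x": -172, "y": 48, "z": -70, "spin": 0, "fingers": 1},
    {"x": -172, "y": 48, "z": -70, "spin": 0, "fingers": 1},
    {"x": -172, "y": 48, "z": -70, "spin": 0, "fingers": 1},
  ],
)

```text
clock: 11.0
eef_pos: [0.6306, -0.0446, 0.0787]
tool_rot: [0.019, 1.0, -0.0, -0.001]
ft_force: [-0.5, 0.2, -0.7]
grip_width: 0.0337
grasp_force: 59.7
```

```bash

python3 -c "
from h import *
go([.633,-.0447,.021])"
```

```text
t 11.0 at [ 0.6306 -0.0446  0.0787] phi 87.8 tool shift mm [-2.5 -0.  57.6] spin -0.2 j6 -0.03 w 0.0337
```

jog_arm(
  motion=[
    {"x": -1, "y": 0, "z": 20, "spin": 0, "fingers": 1},
    {"x": -1, "y": 0, "z": 40, "spin": 0, "fingers": 1},
    {"x": -1, "y": 0, "z": 48, "spin": 0, "fingers": 1},
    {"x": -1, "y": 0, "z": 48, "spin": 0, "fingers": 1},
    {"x": -1, "y": 0, "z": 48, "spin": 0, "fingers": 1},
  ],
)

```text
clock: 11.62
eef_pos: [0.6336, -0.0448, 0.0324]
tool_rot: [0.019, 1.0, -0.0, 0.001]
ft_force: [0.2, 0.7, 0.3]
grip_width: 0.0338
grasp_force: 59.7
```

```bash

python3 -c "
from h import *
go([.633,-.0447,.021])"
```

```text
t 11.625 at [ 0.6336 -0.0448  0.0324] phi 87.8 tool shift mm [ 0.6  0.  11.4] spin -0.2 j6 -0.03 w 0.0338
```

Lower, release and lift, then head towards the 46 at (0.456, 0.2195).

jog_arm(
  motion=[
    {"x": 0, "y": 0, "z": 8, "spin": 0, "fingers": 1},
    {"x": 0, "y": 0, "z": 12, "spin": 0, "fingers": 1},
    {"x": 0, "y": 0, "z": 12, "spin": 0, "fingers": 1},
    {"x": 0, "y": 0, "z": 12, "spin": 0, "fingers": 0},
    {"x": 0, "y": 0, "z": 12, "spin": 0, "fingers": -0.5},
    {"x": 0, "y": 0, "z": 12, "spin": 0, "fingers": -0.5},
    {"x": 0, "y": 0, "z": -20, "spin": 0, "fingers": -0.5},
    {"x": 0, "y": 0, "z": -60, "spin": 0, "fingers": -0.5},
  ],
)

```text
clock: 12.62
eef_pos: [0.632, -0.0445, 0.0904]
tool_rot: [0.019, 1.0, 0.0, -0.002]
ft_force: [0.6, 0.1, -0.1]
grip_width: 0.0635
grasp_force: 0.0
```

jog_arm(
  motion=[
    {"x": 30, "y": 40, "z": 0, "spin": 0, "fingers": -1},
    {"x": 65, "y": 90, "z": 0, "spin": 0, "fingers": -1},
    {"x": 100, "y": 135, "z": 0, "spin": 0, "fingers": -1},
    {"x": 135, "y": 180, "z": 0, "spin": 0, "fingers": -1},
    {"x": 165, "y": 220, "z": 0, "spin": 0, "fingers": -1},
    {"x": 187, "y": 256, "z": 0, "spin": 0, "fingers": -1},
    {"x": 187, "y": 256, "z": 0, "spin": 0, "fingers": -1},
    {"x": 187, "y": 256, "z": 0, "spin": 0, "fingers": -1},
  ],
)

```text
clock: 13.62
eef_pos: [0.4564, 0.2184, 0.0913]
tool_rot: [0.019, 1.0, -0.0, 0.0]
ft_force: [0.1, -0.1, -0.7]
grip_width: 0.0852
grasp_force: 0.0
```

```bash

python3 -c "
from h import *
c=camera('wrist');save(c,'w4',s=1.4)
import pickle;pickle.dump(c,open('w4.pkl','wb'))
go([.456,.2195,.011])"
```

```text
t 13.675 at [0.4566 0.2179 0.0913] phi 87.8 tool shift mm [ 0.7  1.6 80.3] spin -0.2 j6 0.48 w 0.0857
```

View pics/w4.png

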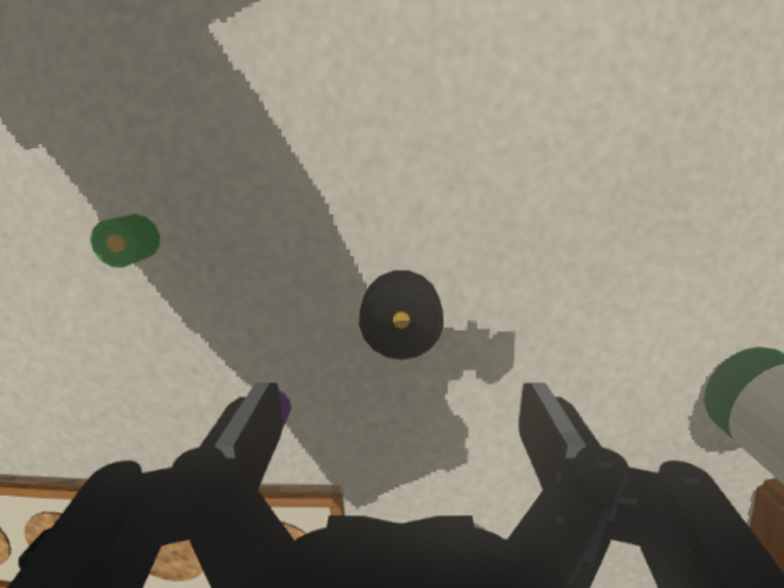

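The 46's bush is at (401,320), centred between the fingers. The purple one and the bottle are clear of them.

```bash

python3 -c "
from h import *
import pickle;c=pickle.load(open('w4.pkl','rb'))
print(ray(c,np.array([[401,320],[359,312],[444,312]])/1.4,.020).round(4))"
```

```text
[[0.4576 0.2178 0.02  ]
 [0.4521 0.1954 0.02  ]
 [0.4538 0.2411 0.02  ]]
```

jog_arm(
  motion=[
    {"x": 0, "y": 1, "z": 30, "spin": 0, "fingers": -1},
    {"x": 0, "y": 1, "z": 60, "spin": 0, "fingers": -0.8},
    {"x": 0, "y": 1, "z": 75, "spin": 0, "fingers": -0.6},
    {"x": 0, "y": 1, "z": 80, "spin": 0, "fingers": -0.4},
    {"x": 0, "y": 1, "z": 80, "spin": 0, "fingers": -0.2},
    {"x": 0, "y": 1, "z": 80, "spin": 0, "fingers": 1},
    {"x": 0, "y": 1, "z": 80, "spin": 0, "fingers": 1},
    {"x": 0, "y": 1, "z": 80, "spin": 0, "fingers": 1},
  ],
)

```text
clock: 14.68
eef_pos: [0.4573, 0.2198, 0.0126]
tool_rot: [0.019, 1.0, 0.0, 0.001]
ft_force: [-0.7, -1.1, 6.2]
grip_width: 0.0434
grasp_force: 61.3
```

```bash

python3 -c "
from h import *
go([.637,.037,.081])"
```

```text
t 14.675 at [0.4573 0.2198 0.0126] phi 87.8 tool shift mm [-186.8 -175.7  -68.1] spin -0.2 j6 0.49 w 0.0434
```

jog_arm(
  motion=[
    {"x": 0, "y": 0, "z": -35, "spin": 0, "fingers": 1},
    {"x": 0, "y": 0, "z": -65, "spin": 0, "fingers": 1},
    {"x": -40, "y": -38, "z": -70, "spin": 0, "fingers": 1},
    {"x": -80, "y": -75, "z": -70, "spin": 0, "fingers": 1},
    {"x": -120, "y": -113, "z": -70, "spin": 0, "fingers": 1},
    {"x": -160, "y": -150, "z": -70, "spin": 0, "fingers": 1},
    {"x": -187, "y": -176, "z": -70, "spin": 0, "fingers": 1},
    {"x": -187, "y": -176, "z": -70, "spin": 0, "fingers": 1},
  ],
)

```text
clock: 15.68
eef_pos: [0.6379, 0.034, 0.0807]
tool_rot: [0.021, 1.0, -0.0, 0.0]
ft_force: [-0.3, -0.8, -0.9]
grip_width: 0.0431
grasp_force: 61.1
```

jog_arm(
  motion=[
    {"x": 0, "y": 0, "z": 20, "spin": 0, "fingers": 1},
    {"x": 0, "y": 0, "z": 40, "spin": 0, "fingers": 1},
    {"x": 0, "y": 0, "z": 48, "spin": 0, "fingers": 1},
    {"x": 0, "y": 0, "z": 48, "spin": 0, "fingers": 1},
    {"x": 0, "y": 0, "z": 48, "spin": 0, "fingers": 1},
  ],
)

```text
clock: 16.3
eef_pos: [0.6369, 0.0368, 0.0343]
tool_rot: [0.019, 1.0, 0.0, 0.001]
ft_force: [-0.1, 0.2, -0.8]
grip_width: 0.0432
grasp_force: 61.1
```

```bash

python3 -c "
from h import *
go([.637,.037,.023])"
```

```text
t 16.3 at [0.6369 0.0368 0.0343] phi 87.8 tool shift mm [-0.1  0.2 11.3] spin -0.2 j6 0.1 w 0.0432
```

jog_arm(
  motion=[
    {"x": 0, "y": 0, "z": 8, "spin": 0, "fingers": 1},
    {"x": 0, "y": 0, "z": 12, "spin": 0, "fingers": 1},
    {"x": 0, "y": 0, "z": 12, "spin": 0, "fingers": 1},
    {"x": 0, "y": 0, "z": 12, "spin": 0, "fingers": 0},
    {"x": 0, "y": 0, "z": 12, "spin": 0, "fingers": -0.5},
    {"x": 0, "y": 0, "z": 12, "spin": 0, "fingers": -0.6},
    {"x": 0, "y": 0, "z": -20, "spin": 0, "fingers": -0.6},
    {"x": 0, "y": 0, "z": -60, "spin": 0, "fingers": -0.6},
  ],
)

```text
clock: 17.3
eef_pos: [0.6351, 0.0363, 0.0923]
tool_rot: [0.019, 1.0, -0.0, -0.002]
ft_force: [1.2, -0.4, 0.8]
grip_width: 0.068
grasp_force: 0.0
```

jog_arm(
  motion=[
    {"x": 20, "y": -35, "z": -5, "spin": 0, "fingers": -1},
    {"x": 50, "y": -80, "z": -5, "spin": 0, "fingers": -1},
    {"x": 80, "y": -130, "z": -5, "spin": 0, "fingers": -1},
    {"x": 110, "y": -180, "z": -5, "spin": 0, "fingers": -1},
    {"x": 140, "y": -230, "z": -5, "spin": 0, "fingers": -1},
    {"x": 172, "y": -279, "z": -5, "spin": 0, "fingers": -1},
    {"x": 172, "y": -279, "z": -5, "spin": 0, "fingers": -1},
    {"x": 172, "y": -279, "z": -5, "spin": 0, "fingers": -1},
  ],
)

```text
clock: 18.3
eef_pos: [0.4539, -0.2358, 0.0983]
tool_rot: [0.02, 1.0, 0.0, 0.0]
ft_force: [0.3, -0.1, 0.0]
grip_width: 0.0853
grasp_force: 0.0
```

```bash

python3 -c "
from h import *
c=camera('wrist');save(c,'w5',s=1.4)
import pickle;pickle.dump(c,open('w5.pkl','wb'))
go([.4545,-.235,.012])"
```

```text
t 18.35 at [ 0.4543 -0.2353  0.0983] phi 87.8 tool shift mm [-0.1  0.3 86.3] spin -0.2 j6 -0.44 w 0.0854
```

View pics/w5.png

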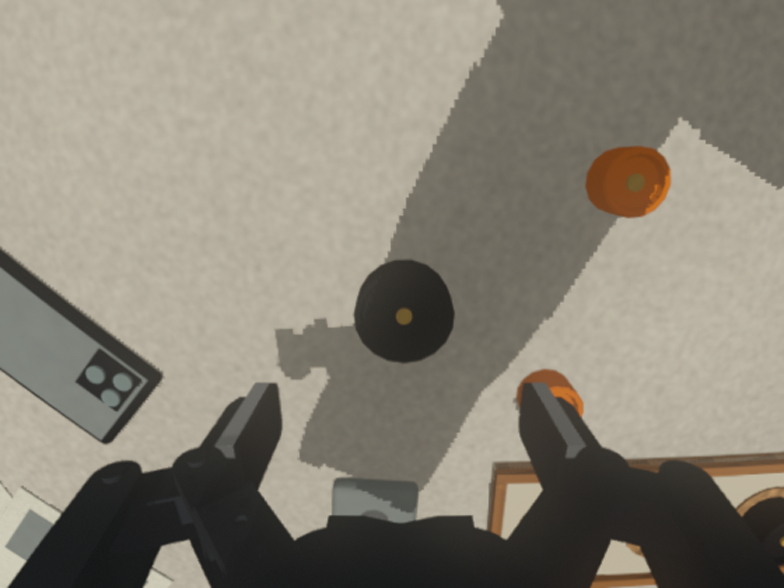

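The 56's bush is at (404,316), centred between the fingers. The orange one at (550,393) is off to the side of the finger's path. Grasping now.

jog_arm(
  motion=[
    {"x": 0, "y": 1, "z": 30, "spin": 0, "fingers": -1},
    {"x": 0, "y": 1, "z": 60, "spin": 0, "fingers": -1},
    {"x": 0, "y": 1, "z": 80, "spin": 0, "fingers": -0.8},
    {"x": 0, "y": 1, "z": 86, "spin": 0, "fingers": -0.6},
    {"x": 0, "y": 1, "z": 86, "spin": 0, "fingers": -0.4},
    {"x": 0, "y": 1, "z": 86, "spin": 0, "fingers": 1},
    {"x": 0, "y": 1, "z": 86, "spin": 0, "fingers": 1},
    {"x": 0, "y": 1, "z": 86, "spin": 0, "fingers": 1},
  ],
)

```text
clock: 19.35
eef_pos: [0.4549, -0.235, 0.0134]
tool_rot: [0.019, 1.0, -0.0, 0.001]
ft_force: [0.2, 1.2, 5.0]
grip_width: 0.0529
grasp_force: 63.3
```

```bash

python3 -c "
from h import *
import pickle;c=pickle.load(open('w5.pkl','rb'))
print(ray(c,np.array([[404,316]])/1.4,.020).round(4))
go([.640,.119,.10])"
```

```text
[[ 0.4554 -0.2347  0.02  ]]
t 19.35 at [ 0.4549 -0.235   0.0134] phi 87.8 tool shift mm [-171.6  360.8  -86.2] spin -0.2 j6 -0.44 w 0.0529
```

jog_arm(
  motion=[
    {"x": 0, "y": 0, "z": -35, "spin": 0, "fingers": 1},
    {"x": 0, "y": 0, "z": -75, "spin": 0, "fingers": 1},
    {"x": -15, "y": 30, "z": -86, "spin": 0, "fingers": 1},
    {"x": -35, "y": 75, "z": -86, "spin": 0, "fingers": 1},
    {"x": -55, "y": 120, "z": -86, "spin": 0, "fingers": 1},
    {"x": -78, "y": 165, "z": -86, "spin": 0, "fingers": 1},
    {"x": -100, "y": 210, "z": -86, "spin": 0, "fingers": 1},
    {"x": -121, "y": 255, "z": -86, "spin": 0, "fingers": 1},
  ],
)

```text
clock: 20.35
eef_pos: [0.5849, 0.0165, 0.0981]
tool_rot: [0.019, 1.0, -0.0, -0.0]
ft_force: [0.5, 0.1, -0.5]
grip_width: 0.0531
grasp_force: 63.1
```

jog_arm(
  motion=[
    {"x": -20, "y": 42, "z": 0, "spin": 0, "fingers": 1},
    {"x": -40, "y": 84, "z": 0, "spin": 0, "fingers": 1},
    {"x": -50, "y": 106, "z": 0, "spin": 0, "fingers": 1},
    {"x": -50, "y": 106, "z": 0, "spin": 0, "fingers": 1},
    {"x": -50, "y": 106, "z": 30, "spin": 0, "fingers": 1},
    {"x": -50, "y": 106, "z": 50, "spin": 0, "fingers": 1},
    {"x": -50, "y": 106, "z": 60, "spin": 0, "fingers": 1},
    {"x": -50, "y": 106, "z": 60, "spin": 0, "fingers": 1},
  ],
)

```text
clock: 21.35
eef_pos: [0.6377, 0.1183, 0.0376]
tool_rot: [0.02, 1.0, -0.0, -0.001]
ft_force: [-1.2, 0.1, -1.2]
grip_width: 0.0527
grasp_force: 63.1
```

```bash

python3 -c "
from h import *
c=camera('wrist');save(c,'w6',s=1.4)
import pickle;pickle.dump(c,open('w6.pkl','wb'))
go([.6395,.119,.0245])"
```

```text
t 21.4 at [0.6385 0.1187 0.0386] phi 87.8 tool shift mm [-1.   0.3 14.1] spin -0.2 j6 0.22 w 0.053
```

View pics/w6.png

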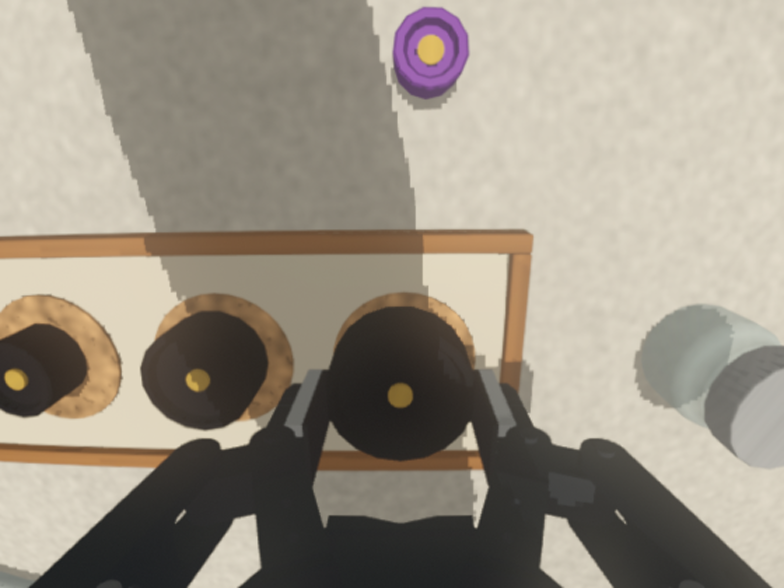

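The 56 hangs over pad d with its bush at (400,395), and the jar on the right is well clear. Lowering and releasing.

jog_arm(
  motion=[
    {"x": 0, "y": 0, "z": 9, "spin": 0, "fingers": 1},
    {"x": 0, "y": 0, "z": 14, "spin": 0, "fingers": 1},
    {"x": 0, "y": 0, "z": 14, "spin": 0, "fingers": 1},
    {"x": 0, "y": 0, "z": 14, "spin": 0, "fingers": -0.4},
    {"x": 0, "y": 0, "z": 14, "spin": 0, "fingers": -0.7},
    {"x": 0, "y": 0, "z": 14, "spin": 0, "fingers": -0.7},
    {"x": 0, "y": 0, "z": -20, "spin": 0, "fingers": -0.7},
    {"x": 0, "y": 0, "z": -60, "spin": 0, "fingers": -0.7},
  ],
)

```text
clock: 22.4
eef_pos: [0.6376, 0.1192, 0.098]
tool_rot: [0.019, 1.0, -0.0, -0.001]
ft_force: [-0.1, -0.0, 0.6]
grip_width: 0.0726
grasp_force: 0.0
```

jog_arm(
  motion=[
    {"x": 40, "y": -20, "z": -20, "spin": 0, "fingers": -0.7},
    {"x": 80, "y": -50, "z": -50, "spin": 0, "fingers": -0.7},
    {"x": 120, "y": -80, "z": -80, "spin": 0, "fingers": -0.7},
    {"x": 150, "y": -110, "z": -100, "spin": 0, "fingers": -0.7},
    {"x": 150, "y": -120, "z": -100, "spin": 0, "fingers": -0.7},
    {"x": 150, "y": -120, "z": -100, "spin": 0, "fingers": -0.7},
    {"x": 150, "y": -120, "z": -100, "spin": 0, "fingers": -0.7},
  ],
)

```text
clock: 23.28
eef_pos: [0.4845, 0.0057, 0.1974]
tool_rot: [0.019, 1.0, 0.0, -0.001]
ft_force: [-0.2, 0.4, -0.4]
grip_width: 0.0729
grasp_force: 0.0
```

```bash

python3 -c "
from h import *
c=camera('wrist');save(c,'w7',s=1.4)
import pickle;pickle.dump(c,open('w7.pkl','wb'))
go([.5,0,.2])"
```

```text
t 23.325 at [0.4843 0.0058 0.1973] phi 87.8 tool shift mm [-15.9  -5.2  -2.7] spin -0.2 j6 0.05 w 0.0725
```

View pics/w7.png

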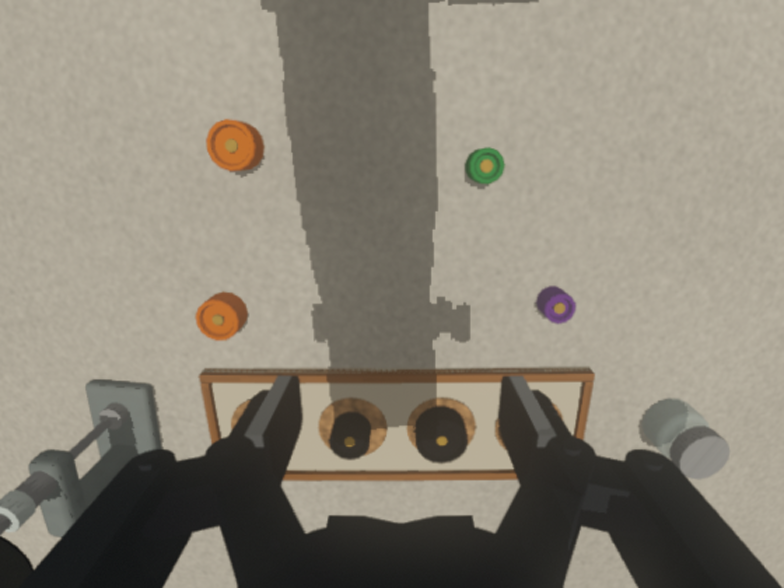

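The 36 at (350,441) and the 46 at (441,440) stand on their pads, but the fingers hide the end pads. I'll check all four from the side and scene cameras.

```bash

python3 -c "
from h import *
a=camera('scene');b=camera('side')
A=a['pixels'][170:320,200:360];B=b['pixels'][120:270,170:330]
im=np.hstack([A,B])[:,:,::-1];cv2.imwrite('pics/f.png',cv2.resize(im,None,fx=2.5,fy=2.5,interpolation=cv2.INTER_CUBIC))
import pickle;pickle.dump((a,b),open('f.pkl','wb'))"
```

```text
(no output)
```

View pics/f.png

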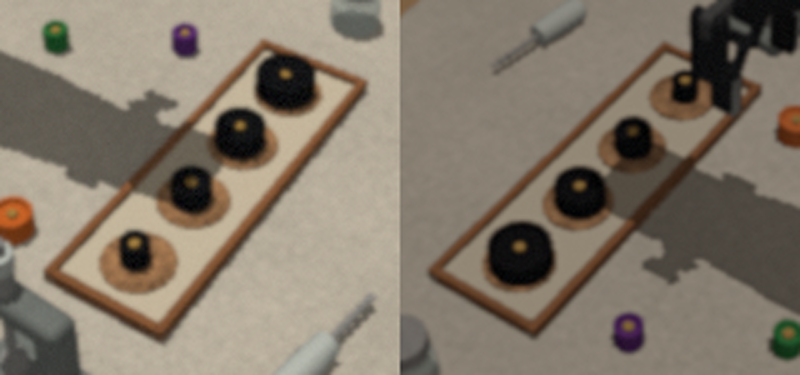

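```bash

python3 -c "
from h import *
import pickle;a,b=pickle.load(open('f.pkl','rb'))
s=ray(a,np.array([[134,243],[192,183],[239,126],[286,74]])/2.5+[200,170],.031)
t=ray(b,np.array([[285,80],[233,124],[179,185],[119,246]])/2.5+[170,120],.031)
print(s.round(4),t.round(4))
T=np.array([[.631,-.1265],[.634,-.0447],[.637,.037],[.640,.119]]);print((((s+t)/2)[:,:2]-T).round(4))"
```

```text
[[ 0.6289 -0.1268  0.031 ]
 [ 0.6347 -0.0457  0.031 ]
 [ 0.6347  0.0356  0.031 ]
 [ 0.6379  0.1193  0.031 ]] [[ 0.6277 -0.1254  0.031 ]
 [ 0.6367 -0.0508  0.031 ]
 [ 0.6348  0.0369  0.031 ]
 [ 0.6373  0.1199  0.031 ]]
[[-0.0027  0.0004]
 [ 0.0017 -0.0035]
 [-0.0022 -0.0008]
 [-0.0024  0.0006]]
```

```bash

python3 -c "
from h import *
import pickle;c=pickle.load(open('w7.pkl','rb'))
print(ray(c,np.array([[349.5,441],[441.5,440]])/1.4,.031).round(4))
print(bot.job_done())"
```

```text
[[ 0.634  -0.0449  0.031 ]
 [ 0.6359  0.0356  0.031 ]]
the job is handed in; nothing more can be done
None
```

The job is handed in: the four dies stand upright in order on the pads, the 26 at the micrometer end and the 56 at the jar end, each within about 2–3 mm of its pad's centre. All are released, and the arm never went near the jar.

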